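# Clamp a body-worn camera in the bench stand

## Robot

A 7-joint arm with a two-finger parallel gripper is mounted at the origin on the work surface. World frame = base frame: x ahead of the robot, y to its left, z up, the work surface at z = 0. Lengths are in m, angles in degrees, forces in N, time in s.
With the tool pointing down it reaches from about 0.425 to 0.95 m from the base axis. Payload 4.7 kg.
Tool frame: the origin (TCP) lies on the mounting face of the last link; the fingertips stand env.nose_length ahead of it and the grasp point (between the pads) lies 155 mm ahead of it (env.nose_length is the distance from the TCP to the fingertips, in m); z points along the fingers, y is the line along which they close (so a half turn about z gives the same grasp; the last joint's range is limited). The gripper opens to 85 mm and grips with 20 to 120 N. Pads are 22 mm wide; open, the fingers measure 114 mm over their backs; the gripper's body (76 mm by 85 mm) begins 54 mm behind the grasp point. The pads swing forward as they close: fully open they stand 13 mm farther back than shut.
Start: joints at [-67.088, 26.849, -2.785, 87.806, 1.381, 65.374, -4.715], TCP at [0.281, 0.614, 0.405] pointing down, gripper open.
Joint ranges: [-148.3, 148.3], [-19.14, 114.17], [-79.39, 73.82], [5.75, 140.21], [-59.74, 239.74], [12.07, 113.84], [-152.46, 152.46]. Speed limits (degrees/s): [147.25, 147.25, 180, 180, 180, 180, 180].

## Interface

Orientations are given as [roll, pitch, yaw] about the fixed x, y, z axes, in that order (R = Rz(yaw) Ry(pitch) Rx(roll)).
In Python, from bench import env gives the robot as it stands.
- The arm moves only by the tool move_arm, never from a script. Its argument "moves" is a list of rows, each a list of 7 numbers: the turn, a rotation vector about the tool's x, y, z in rad, then the shift along the tool's x, y, z in mm, then the closure, from 0 (fully open) to 1 (shut). In form: [[wx, wy, wz, tx, ty, tz, jaw], ...]. A call has exactly 8 rows; each row is the pose to reach, as a shift and turn from the pose commanded when the call began, along the tool's axes at that moment; what a row does not reach only later rows make up. A row lasts 1/8 s, in which the tool goes at most 62.5 mm and 10.7 degrees, less where a joint would pass 70% of its speed; a pose out of reach is approached as far as the arm can. A call with a gripper value outside its range is refused whole. The fingers move at their own pace and stop on an object; "force" is the grip in N (left out, the last holds). Time passes only in rows, so rows that repeat a pose let the fingers close, or fill a call up. It gives the time, the measured TCP pose, the force, the opening and the grip force at its end, in the units of the state.
- env.read_state(): the state, without advancing time (a new reading comes with each control period).
- env.get_image(name): name is "scene" or "top"; returns a dict with "img" (420x560x3 uint8, blue, green, red), "fov_y" (degrees; the focal length in pixels is half the picture's height over the tangent of half this angle, whatever the lens; pixels are square), "cx", "cy" (the principal point, pixels), "R" (3x3) and "t" (3): a world point X has camera coordinates R X + t. Camera axes: x right, y down, z forward; pixel columns grow to the right and rows downward; lengths in m; the calibration is good to about 2 mm. A picture is of the moment at which its call begins. There is no depth.
- env.job_done(): hands the job in; it is judged then, once.
Trained networks look in the newest picture that a camera, given by its name, has taken for a name from the list of things; names that differ only in an ending like _2 or _b are one class to them, and where a whole thing is asked for, a point or a joint stands for the part that bears it (a point fixed in the world has none). Each returns a list of dicts, best first, with "score" (0 to 1); they miss things now and then, are a little off and sometimes report something else, mostly with a low value. They report only what shows in the picture. A call takes as long as a camera call. They do not tell look-alikes from the thing itself.
- env.trace(camera, label): "pixels" (420x560 bool, what is visible of it).
- env.pinpoint(camera, label): "at" ([x, y, z] in m, in the coordinates of the camera as it stood for that picture, good to about 4 mm: a listed point, or the origin of a listed thing).
The state is a dict: "clock": time; "joint_pos": joint angles; "joint_vel": joint speeds; "joint_torque": joint torques, N m; "eef_pos": TCP position; "orientation": TCP orientation; "force": force on the tool from outside, world axes, zero at the start; "moment": the same for the moment, N m; "finger_gap": opening from 0.0 (shut) to 1.0 (fully open); "gripper_force": force on a finger pad.
Only numpy, scipy, OpenCV 4.12 (cv2) and the standard library are available. Lean on these libraries where they do the work, as an engineer would, in place of code of your own. Each camera call takes 0.05 s, during which the arm holds its last target. There are 200 camera calls.

## Task

Clamp the body camera from the upright rack in the bench stand for inspection: squeeze the stand's release lever and slide the moving jaw open, then set the camera down gently and upright on the seat between the jaws, its wide way along the track, either face to the front. Push the moving jaw up to it until its sprung pad presses the camera firmly against the fixed jaw and the ratchet holds it there, without ramming it (20 N is too much). Let go of everything and leave the other things on the desk as they are.

Things in the scene. Friction and masses are not known exactly. Their poses are not given: they have to be found in the camera images.
- camera_center (a point): Centre of the body-worn camera: black upright box 28 mm thick (x), 56 wide (y), 88 tall (z), 0.15 kg; lens and round button on its -x face, a small button on top. Starts standing in a bay of the rack, where fingers can reach only its two 28 mm narrow edges (56 mm grasp); in the stand they can reach only its face and back (28 mm grasp). Sturdy; stands alone.
- rack: Fixed steel rack; origin under its centre. Base 84 (x) by 130 mm (y), floor 4 mm above the desk; 4 upright plates 3 mm thick, 50 long in x, tops 90 mm above the desk, 40 apart, make 3 bays at y = -40, 0, 40 mm, open at both x ends but for 9 mm high lips. Camera, battery and phone stand one in each bay, wide way along the rack's x. The desk between rack and stand is bare around x = 0.52 m.
- seat (a point): Clamp stand (fixed): point on the seat at the foot of the fixed jaw's face, mid-width; 12 mm above the desk. Axes of the stand: z up, +y along the track away from the fixed jaw, x across. Jaws 44 mm wide in x, tops 88 mm above the seat. Seat mat 40 mm wide, from y = 0 to 74 mm. The camera stands on it with its wide way along y.
- stand_base (a point): Middle of the stand's base plate, on its top 10 mm above the desk; the stand's axes. The plate is 86 mm (x) by 200 mm (y). The toothed bar, 12 mm wide, lies along its middle, from y = -9 to 95 mm, top 22 mm above the desk.
- jaw (a joint): Slide of the moving jaw along the stand's y, m: the gap from the fixed jaw's face to the free pad is 20 mm + this value; 0 to 0.054 (a stop, gap 74 mm). Friction 1.5 N. Ratchet with 5 mm teeth: the jaw can always be pushed inward (it clicks, up to about 4 N more), but goes outward only while the release lever is squeezed; let go, it may fall back outward by up to one tooth.
- jaw_grip (a point): Moves with the jaw; the stand's axes. Midway between its two upright grip plates, 75 mm above the desk. Each is 6 mm thick in y, 28 mm wide in x, top 92 mm above the desk, 16 mm between them: the outer (y = 8 to 14 mm here) is fixed to the jaw; the inner (y = -14 to -8) is the release lever. Low runners beside them, 24 mm above the desk. A finger or fist can push the jaw in by the outer plate.
- release_lever (a point): Middle of the release lever's plate, 75 mm above the desk; at rest 11 mm in -y from jaw_grip. Pinned 59 mm below this point; squeezed in +y towards the fixed grip plate it takes 1.4 to 2.2 N. In -y from it 51 mm are free above 40 mm height, up to the back of the jaw plate (top 100 mm above the desk).
- pawl (a joint): Angle of the release lever with its pawl, rad: 0 let go, nose down between two teeth; 0.20 fully squeezed (a stop), when the plate has come 12 mm towards the fixed one; the nose clears the teeth from about 0.17.
- pad (a joint): How far the moving jaw's sprung rubber pad (5 mm thick, 38 wide, 80 tall) is pressed in, m: 0 free, 0.010 at its stop; 0.9 N per mm.
- fixed_jaw: The stand's fixed jaw, an upright aluminium plate with a rubber face, 44 mm wide, top 100 mm above the desk; the stand's axes; this origin lies on the desk under the middle of the stand, 84 mm in +y from the jaw's face.
- battery: Bystander in the rack: grey radio battery 24 x 54 x 82 mm, standing; origin at the centre of its foot.
- phone: Bystander in the rack: thin black handset 20 x 54 x 86 mm, standing; origin at the centre of its foot.
- mouse: Bystander on the desk: black computer mouse 105 x 60 x 34 mm; origin at the centre of its underside.
- mug: Bystander: white mug 82 mm wide, 92 mm high; origin at the centre of its underside.
- stapler: Bystander: black stapler 125 x 34 x 52 mm; origin at the centre of its underside.
- ink_pad: Bystander: flat steel ink pad 70 x 110 x 19 mm; origin at the centre of its underside.
- radio: Bystander: black hand radio lying down, 115 x 58 x 34 mm with a stub aerial 95 mm longer along its +x; origin at the centre of its underside.
Mind the look-alikes: they are no part of the job. What is shaped like the part that bears camera_center but purple or yellow is not meant. Leave any green look-alike of the part that bears seat alone.

How it is judged:
By the outcome, as a careful person would: the job done as asked, in the order asked, and still so for the second after the job is handed in, with the robot touching nothing.
It also fails if it takes over 61 s, if anything falls off the work surface, if the arm or the gripper's body presses on something with over 40 N, if the wrist force passes 120 N, or if a joint passes its speed limit or range.

## Working session

There is one attempt and no reset: what is moved stays moved. The work goes in short steps, Python scripts to look and compute and a tool call to move; the robot and the scene stay as the last step left them, time stands still between calls to the robot, and variables do not carry over. Pictures are saved under pics/ and viewed, at most 10 in all, crops included, and the job is handed in when it is done.

Besides the shell and the picture viewer there is one more tool, called after "Request:" as name(argument=value, ...), one argument or row to a line, values as JSON. move_arm: Moves the arm, as the interface text tells. Its arguments: {"type":"object","properties":{"moves":{"type":"array"},"force":{"type":"number"}},"required":["moves"]}

```bash
ls; mkdir -p pics
cat > h.py <<'E'
import numpy as np, cv2
from bench import env
def w(cam,im,label,n=4):
    out=[]
    for d in env.pinpoint(cam,label)[:n]:
        p=im['R'].T@(np.array(d['at'])-im['t']); out.append((np.round(p,4).tolist(),round(float(d['score']),2)))
    return out
E
python3 - <<'E'
from h import *
print(env.nose_length, env.read_state())
for c in ("scene","top"):
    im=env.get_image(c); cv2.imwrite(f"pics/{c}0.png",im['img'])
    for l in "camera_center rack seat stand_base jaw_grip release_lever fixed_jaw battery phone mug".split(): print(c,l,w(c,im,l))
E
```

```text
pics
0.1734 {'clock': 0.0, 'joint_pos': array([-67.08793138,  26.89699219,  -2.78424097,  87.87451182,
         1.38082918,  65.37380163,  -4.71670125]), 'joint_vel': array([ 0.02363117, -0.02882475,  0.01918797, -0.06366822,  0.01752771,
        0.04739448, -0.04702664]), 'joint_torque': array([ 5.04348336e-04, -5.10313475e+01, -4.62867517e-02, -2.37709343e+01,
        1.07615176e-02,  7.63933029e-03, -3.33227355e-06]), 'eef_pos': array([0.28052255, 0.61367662, 0.40365895]), 'orientation': array([-1.79888326e+02,  4.12602156e-03,  1.55432609e+02]), 'force': array([-0.25436019,  0.76929009,  0.11542159]), 'moment': array([ 0.00935412, -0.00083754, -0.00092095]), 'gripper_force': 0.0, 'finger_gap': 0.9990968299709315}
scene camera_center [([0.4363, -0.3673, 0.0457], 0.89), ([0.4295, -0.2252, 0.0446], 0.85), ([0.5409, -0.2708, 0.0497], 0.57)]
scene rack [([0.5361, -0.268, 0.0029], 0.89)]
scene seat [([0.3209, 0.176, 0.0178], 0.96), ([0.5293, 0.1141, 0.0194], 0.78)]
scene stand_base [([0.5233, 0.1925, 0.0045], 0.71), ([0.323, 0.2619, 0.0133], 0.69)]
scene jaw_grip [([0.5191, 0.2392, 0.0
[... 343 characters left out ...]
er [([0.4311, -0.3708, 0.0499], 0.92), ([0.4309, -0.2258, 0.045], 0.86), ([0.5441, -0.2692, 0.0507], 0.76)]
top rack [([0.5416, -0.2717, 0.0014], 0.7)]
top seat [([0.3272, 0.1793, 0.0165], 0.94), ([0.5361, 0.1102, 0.0106], 0.65)]
top stand_base [([0.3287, 0.2552, 0.011], 0.8), ([0.5237, 0.2003, 0.0064], 0.74), ([0.5393, -0.2337, 0.0007], 0.5)]
top jaw_grip [([0.3309, 0.2829, 0.0767], 0.83), ([0.5201, 0.2381, 0.0756], 0.81), ([0.6552, -0.0358, 0.005], 0.63)]
top release_lever [([0.3276, 0.2736, 0.0789], 0.69), ([0.5148, 0.2278, 0.0732], 0.63)]
top fixed_jaw []
top battery [([0.5412, -0.2338, 0.003], 0.79)]
top phone [([0.54, -0.3124, 0.0022], 0.76)]
top mug [([0.7458, 0.3119, -0.0006], 0.58)]
```

View pics/scene0.png

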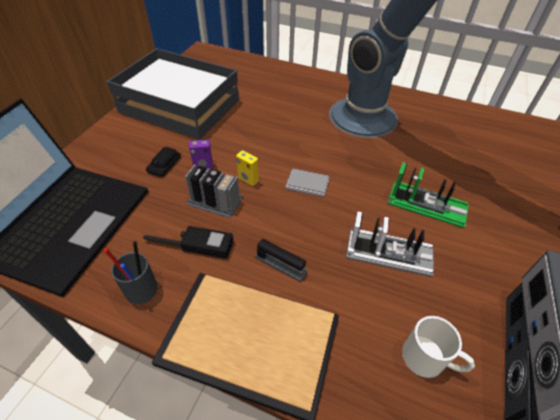

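View pics/top0.png

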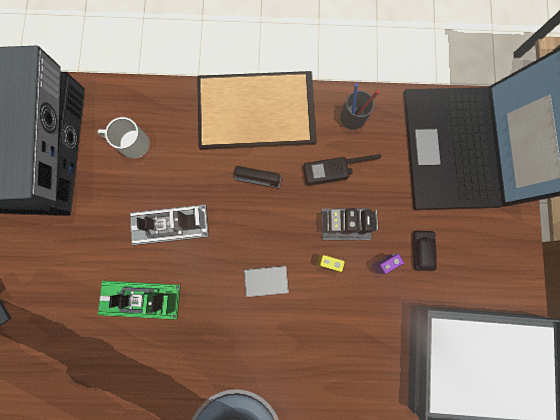

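The top view shows the target metal stand at about (168,225), with its green look-alike at (138,300). The rack is at (350,222) with the black camera in its middle bay. The yellow and purple look-alikes are at (332,263) and (390,263). Next I'll refine the yaws.

Run:
```python
from h import *
im=env.get_image("top");I=im['img'];f=210/np.tan(np.radians(im['fov_y']/2))
print(f,im['cx'],im['cy'],im['R'].round(3).tolist(),im['t'].round(3))
a=cv2.resize(I[195:255,120:220],None,fx=8,fy=8,interpolation=3)[:, :800]
b=cv2.resize(I[195:255,300:400],None,fx=8,fy=8,interpolation=3)
cv2.imwrite("pics/a.png",a)
cv2.imwrite("pics/b.png",b)
def plane(uv,z):
    d=np.c_[(uv[:,0]-im['cx'])/f,(uv[:,1]-im['cy'])/f,np.ones(len(uv))]@im['R']
    c=-im['R'].T@im['t']; return c+d*((z-c[2])/d[:,2])[:,None]
for l in("stand_base","rack"):
  for d in env.trace("top",l)[:3]:
    v,u=np.nonzero(d['pixels']); P=plane(np.c_[u,v].astype(float),0.01)[:,:2].astype(np.float32)
    print(l,d['score'],len(u),cv2.minAreaRect(P*1000))
```

```text
391.32257548766137 283.23964739490793 207.28008143138837 [[0.028, -0.999, 0.017], [-0.988, -0.03, -0.153], [0.153, -0.012, -0.988]] [-0.12   0.569  0.962]
stand_base 0.75 2552 ((523.04248046875, 194.11517333984375), (90.32691955566406, 202.7677001953125), 7.072534561157227)
stand_base 0.58 2656 ((327.9395751953125, 257.34783935546875), (201.4611358642578, 87.5518569946289), 87.59457397460938)
rack 0.81 659 ((537.898193359375, -281.26849365234375), (79.99774932861328, 147.31695556640625), 1.6505005359649658)
```

View pics/a.png

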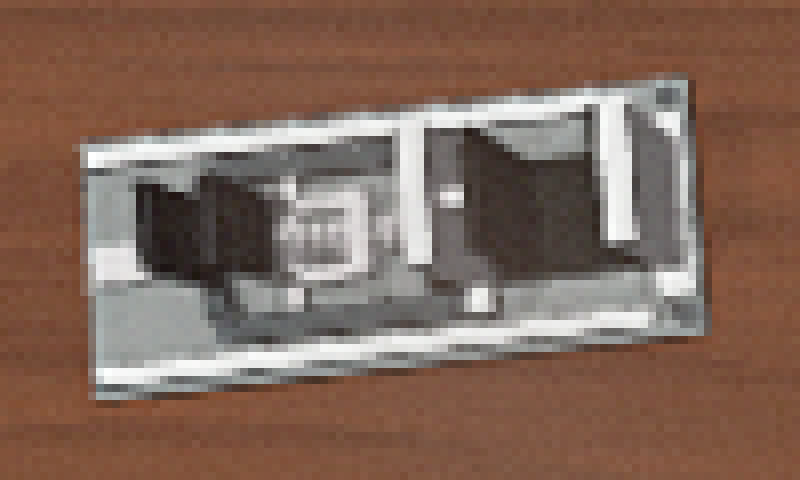

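View pics/b.png

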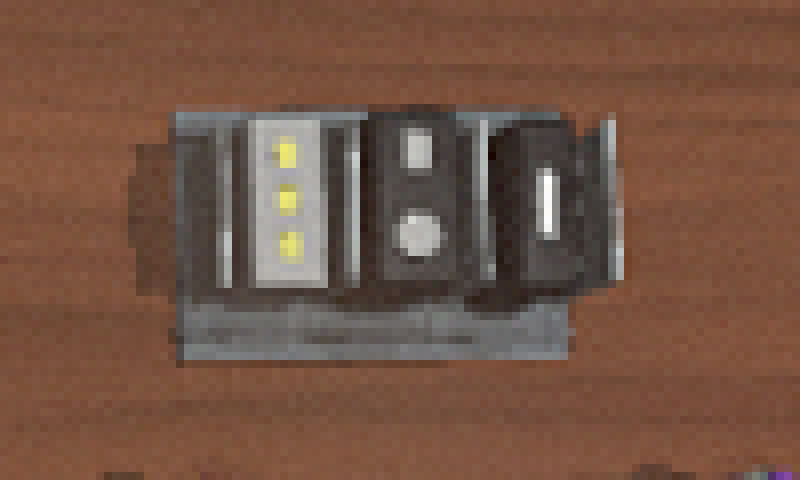

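The stand yaw is about 7° with its base at (0.523, 0.194). The rack yaw is about 1.6°, and the camera is the middle item at about (0.541, -0.271). First move is to above the jaw grip.

```bash
cat >> h.py <<'E'
def rel(x,y,z,yaw,q=True):
    s=env.read_state(); p=s['eef_pos'];a=np.radians(s['orientation'][2])
    d=np.array([x,y,z])-p; c,n=np.cos(a),np.sin(a)
    dy=(yaw-s['orientation'][2]+180)%360-180
    print("wz %.3f"%(-np.radians(dy)),"txyz",(1000*np.array([c*d[0]+n*d[1],n*d[0]-c*d[1],-d[2]])).round(1),"clk",round(s['clock'],2),"ori",s['orientation'].round(2),"p",p.round(4),"F",s['force'].round(1))
E
python3 -c "
from h import *
rel(.518,.238,.30,187)"
```

```text
wz -0.551 txyz [-372.2 -243.2  104.7] clk 1.25 ori [180.    -0.   155.43] p [0.2806 0.6139 0.4047] F [ 0.1 -0.6 -0.2]
```

Request:
move_arm(
  moves=[
    [0,0,-0.07,-53,-35,10,0.3],
    [0,0,-0.14,-106,-70,25,0.3],
    [0,0,-0.21,-160,-104,40,0.3],
    [0,0,-0.28,-212,-139,55,0.3],
    [0,0,-0.35,-266,-174,70,0.3],
    [0,0,-0.42,-320,-209,85,0.3],
    [0,0,-0.49,-372,-243,95,0.3],
    [0,0,-0.551,-372,-243,105,0.3],
  ],
  force=20,
)

```text
clock: 2.25
eef_pos: [0.5205, 0.2334, 0.2997]
orientation: [-179.9, 0.1, -173.3]
force: [-0.5, 1.0, 0.4]
finger_gap: 0.703
gripper_force: 0.0
```

Run:
```python
from h import *
for c in("scene","top"):
    im=env.get_image(c)
    for l in("jaw_grip","release_lever","seat","stand_base"): print(c,l,w(c,im,l,2))
rel(.518,.238,.233,187)
```

```text
scene jaw_grip [([0.5154, 0.2432, 0.0738], 0.9)]
scene release_lever [([0.5145, 0.2314, 0.0744], 0.6)]
scene seat [([0.5336, 0.1145, 0.019], 0.93), ([0.3232, 0.1742, 0.0175], 0.67)]
scene stand_base [([0.52, 0.1964, 0.0054], 0.75), ([0.3207, 0.2588, 0.0125], 0.57)]
top jaw_grip [([0.5172, 0.2398, 0.0748], 0.67), ([0.3264, 0.2819, 0.0786], 0.6)]
top release_lever [([0.3273, 0.2729, 0.0743], 0.51), ([0.5137, 0.2294, 0.072], 0.49)]
top seat [([0.5363, 0.1105, 0.0116], 0.9), ([0.327, 0.1772, 0.017], 0.79)]
top stand_base [([0.5231, 0.2002, 0.0111], 0.94), ([0.3285, 0.2581, 0.0124], 0.72)]
wz 0.002 txyz [-0.4 -1.5 67.2] clk 2.75 ori [ 1.7996e+02  4.0000e-02 -1.7289e+02] p [0.5174 0.2394 0.3002] F [-0.1  0.2 -0.1]
```

Request:
move_arm(
  moves=[
    [0,0,0,0,3,17,0.3],
    [0,0,0,0,6,34,0.3],
    [0,0,0,0,6,51,0.3],
    [0,0,0,0,6,67,0.3],
    [0,0,0,0,6,67,0.6],
    [0,0,0,0,6,67,1],
    [0,0,0,0,6,67,1],
    [0,0,0,0,6,67,1],
  ],
  force=20,
)

```text
clock: 3.75
eef_pos: [0.517, 0.2439, 0.2329]
orientation: [-180.0, -0.0, -173.0]
force: [-1.0, -1.7, -0.6]
finger_gap: 0.21
gripper_force: 19.9
```

Run:
```python
from h import *
for c in("scene","top"):
    im=env.get_image(c)
    for l in("jaw_grip","release_lever"): print(c,l,w(c,im,l,2))
s=env.read_state();print(s['finger_gap'],s['gripper_force'])
rel(.512,.281,.233,187)
```

```text
scene jaw_grip [([0.5184, 0.2412, 0.075], 0.86)]
scene release_lever [([0.5142, 0.2404, 0.0754], 0.69)]
top jaw_grip [([0.5197, 0.2375, 0.0783], 0.63), ([0.3297, 0.2854, 0.0783], 0.62)]
top release_lever [([0.517, 0.2348, 0.0698], 0.58), ([0.3303, 0.2734, 0.0759], 0.51)]
0.21260512990287686 20.246618930250406
wz 0.000 txyz [ 0.5 37.1 -0.1] clk 4.05 ori [-1.8000e+02 -2.0000e-02 -1.7298e+02] p [0.517  0.2442 0.2329] F [-1.4 -1.8  2.2]
```

Request:
move_arm(
  moves=[
    [0,0,0,0,4,0,1],
    [0,0,0,0,8,0,1],
    [0,0,0,0,12,0,1],
    [0,0,0,0,16,0,1],
    [0,0,0,0,20,0,1],
    [0,0,0,0,24,0,1],
    [0,0,0,0,27,0,1],
    [0,0,0,0,29,0,1],
  ],
)

```text
clock: 5.05
eef_pos: [0.513, 0.2737, 0.2328]
orientation: [180.0, -0.1, -173.0]
force: [-5.5, -2.5, 5.9]
finger_gap: 0.21
gripper_force: 20.4
```

Run:
```python
from h import *
for c in("scene","top"):
    im=env.get_image(c)
    for l in("jaw_grip","release_lever"): print(c,l,w(c,im,l,2))
s=env.read_state();print(s['finger_gap'],s['gripper_force'],s['force'])
```

```text
scene jaw_grip [([0.5139, 0.2709, 0.0786], 0.62)]
scene release_lever [([0.5097, 0.2706, 0.0712], 0.79), ([0.5411, -0.3107, 0.0093], 0.67)]
top jaw_grip [([0.517, 0.2696, 0.0771], 0.94), ([0.3299, 0.2852, 0.0761], 0.85)]
top release_lever [([0.3294, 0.2713, 0.0758], 0.59), ([0.5086, 0.2717, 0.069], 0.54)]
0.21147824546706664 20.92623178381473 [-4.84895717 -0.77037318  4.94256149]
```

Request:
move_arm(
  moves=[
    [0,0,0,0,2,0,1],
    [0,0,0,0,4,0,1],
    [0,0,0,0,5,0,1],
    [0,0,0,0,6,0,1],
    [0,0,0,0,7,0,1],
    [0,0,0,0,8,0,1],
    [0,0,0,0,8,0,1],
    [0,0,0,0,8,0,1],
  ],
)

```text
clock: 6.35
eef_pos: [0.5119, 0.2817, 0.2328]
orientation: [180.0, -0.1, -172.9]
force: [-5.2, -2.2, 6.1]
finger_gap: 0.209
gripper_force: 20.7
```

Request:
move_arm(
  moves=[
    [0,0,0,0,2,0,1],
    [0,0,0,0,3,0,1],
    [0,0,0,0,4,0,1],
    [0,0,0,0,5,0,1],
    [0,0,0,0,6,0,1],
    [0,0,0,0,7,0,1],
    [0,0,0,0,8,0,1],
    [0,0,0,0,8,0,1],
  ],
)

```text
clock: 7.35
eef_pos: [0.5122, 0.2841, 0.2326]
orientation: [-179.5, -0.2, -173.2]
force: [-5.2, -14.3, 11.2]
finger_gap: 0.206
gripper_force: 19.9
```

Run:
```python
from h import *
for c in("scene","top"):
    im=env.get_image(c)
    for l in("jaw_grip",): print(c,l,w(c,im,l,2))
I=im['img'];cv2.imwrite("pics/c.png",cv2.resize(I[190:260,110:220],None,fx=7,fy=7,interpolation=3))
s=env.read_state();print(s['finger_gap'],s['eef_pos'],s['force'])
```

```text
scene jaw_grip [([0.512, 0.2793, 0.0773], 0.87), ([0.3274, 0.2877, 0.0755], 0.75)]
top jaw_grip [([0.3272, 0.2852, 0.0746], 0.91), ([0.5121, 0.2779, 0.0716], 0.76)]
0.20564252964253338 [0.51219596 0.28405175 0.23264062] [ -5.274059   -13.00733319  10.6471383 ]
```

View pics/c.png

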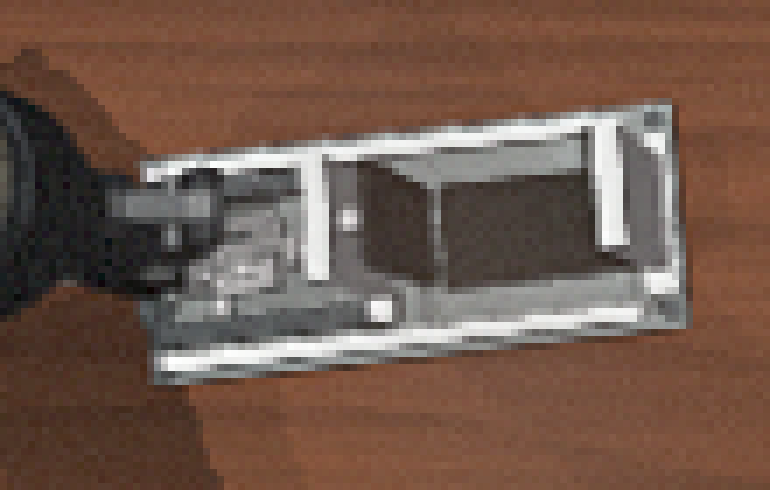

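The jaw has reached its stop: force_y is about -13 N and the picture shows the jaw wide open, with the gap between columns 440 and 600. Next I back off, open and lift.

Request:
move_arm(
  moves=[
    [0,0,0,0,-3,0,1],
    [0,0,0,0,-5,0,0.6],
    [0,0,0,0,-5,0,0.3],
    [0,0,0,0,-5,0,0.2],
    [0,0,0,0,-5,-30,0.1],
    [0,0,0,0,-5,-65,0],
    [0,0,0.15,0,-30,-90,0],
    [0,0,0.3,0,-80,-100,0],
  ],
)

```text
clock: 8.55
eef_pos: [0.5218, 0.2119, 0.3348]
orientation: [179.7, 0.2, 169.8]
force: [0.4, -1.0, 0.1]
finger_gap: 1.002
gripper_force: 0.0
```

Run:
```python
from h import *
for c in("scene","top"):
    im=env.get_image(c)
    for l in("jaw_grip","camera_center"): print(c,l,w(c,im,l,3))
rel(.541,-.271,.30,91.6)
```

```text
scene jaw_grip [([0.5095, 0.2827, 0.0762], 0.96), ([0.3262, 0.2898, 0.0799], 0.81)]
scene camera_center [([0.4282, -0.2214, 0.0462], 0.82), ([0.4343, -0.3697, 0.0483], 0.65), ([0.5436, -0.3077, 0.0078], 0.49)]
top jaw_grip [([0.5111, 0.2796, 0.0731], 0.6), ([0.3276, 0.2879, 0.0768], 0.55)]
top camera_center [([0.4346, -0.3687, 0.047], 0.87), ([0.4327, -0.2256, 0.0441], 0.74)]
wz 1.367 txyz [-103.6 -471.    32.6] clk 8.85 ori [179.93  -0.   169.94] p [0.5212 0.2108 0.3326] F [0.4 0.5 0.7]
```

Request:
move_arm(
  moves=[
    [0,0,0.17,-12,-55,4,0],
    [0,0,0.34,-24,-110,8,0],
    [0,0,0.51,-36,-165,12,0],
    [0,0,0.68,-48,-220,16,0],
    [0,0,0.85,-60,-275,20,0],
    [0,0,1.02,-73,-330,24,0],
    [0,0,1.19,-85,-385,28,0],
    [0,0,1.367,-97,-440,32,0],
  ],
)

```text
clock: 9.85
eef_pos: [0.5402, -0.2408, 0.3]
orientation: [180.0, -0.0, 91.4]
force: [0.7, 0.0, 0.2]
finger_gap: 0.999
gripper_force: 0.0
```

Run:
```python
from h import *
for c in("scene","top"):
    im=env.get_image(c)
    for l in("camera_center","rack"): print(c,l,w(c,im,l,3))
rel(.541,-.271,.225,91.6)
```

```text
scene camera_center [([0.4334, -0.2236, 0.044], 0.95), ([0.4362, -0.3646, 0.0473], 0.55)]
scene rack [([0.5372, -0.2705, 0.0055], 0.79), ([0.5111, 0.2805, 0.0793], 0.23)]
top camera_center [([0.4328, -0.371, 0.0473], 0.7)]
top rack []
wz 0.002 txyz [-32.4   0.1  75. ] clk 10.15 ori [-1.7997e+02 -9.0000e-02  9.1720e+01] p [ 0.54   -0.2386  0.3   ] F [-0.   0.9  0.9]
```

Request:
move_arm(
  moves=[
    [0,0,0,-20,0,0,0],
    [0,0,0,-32,0,20,0],
    [0,0,0,-32,0,45,0],
    [0,0,0,-32,0,70,0],
    [0,0,0,-32,0,88,0],
    [0,0,0,-32,0,88,0.3],
    [0,0,0,-32,0,88,1],
    [0,0,0,-32,0,88,1],
  ],
  force=35,
)

```text
clock: 11.15
eef_pos: [0.5401, -0.2729, 0.2134]
orientation: [179.9, 0.0, 91.5]
force: [0.0, 0.9, -1.3]
finger_gap: 0.651
gripper_force: 32.3
```

Request:
move_arm(
  moves=[
    [0,0,0,0,0,-10,1],
    [0,0,0,0,0,-35,1],
    [0,0,0,0,0,-60,1],
    [0,0,0,0,0,-90,1],
    [0,0,0,0,0,-115,1],
    [0,0,-0.1,15,0,-118,1],
    [0,0,-0.25,45,-5,-118,1],
    [0,0,-0.42,85,-10,-118,1],
  ],
)

```text
clock: 12.15
eef_pos: [0.5272, -0.188, 0.3318]
orientation: [179.9, 0.1, 115.7]
force: [0.2, 1.6, -1.4]
finger_gap: 0.65
gripper_force: 32.4
```

Run:
```python
from h import *
for c in("scene","top"):
    im=env.get_image(c)
    for l in("camera_center","battery","phone","ink_pad","stapler"): print(c,l,w(c,im,l,3))
print(env.read_state()['finger_gap'])
rel(.52,-.08,.222,187)
```

```text
scene camera_center [([0.4299, -0.2249, 0.0448], 0.84), ([0.4361, -0.3706, 0.0479], 0.57), ([0.524, -0.1841, 0.1671], 0.52)]
scene battery [([0.5372, -0.2287, 0.0044], 0.68)]
scene phone [([0.5434, -0.312, 0.0083], 0.74), ([0.3854, -0.0597, 0.0072], 0.24)]
scene ink_pad [([0.3848, -0.0633, 0.0044], 0.87)]
scene stapler [([0.6529, -0.0325, 0.0044], 0.56)]
top camera_center [([0.4367, -0.3694, 0.0479], 0.94), ([0.5356, 0.1127, 0.0105], 0.52)]
top battery []
top phone [([0.6742, -0.217, 0.0014], 0.58), ([0.5407, -0.3122, 0.0013], 0.45)]
top ink_pad [([0.3811, -0.0641, 0.0021], 0.58)]
top stapler [([0.5336, 0.1103, 0.0105], 0.65)]
0.6541143043459653
wz -1.248 txyz [101.3  39.8 108.6] clk 12.75 ori [-1.7999e+02  1.0000e-02  1.1549e+02] p [ 0.5277 -0.1886  0.3306] F [ 0.1  0.3 -2.1]
```

Request:
move_arm(
  moves=[
    [0,0,-0.17,17,7,5,1],
    [0,0,-0.34,34,14,20,1],
    [0,0,-0.51,51,20,35,1],
    [0,0,-0.68,68,27,50,1],
    [0,0,-0.85,85,33,65,1],
    [0,0,-1.02,101,40,80,1],
    [0,0,-1.19,101,40,90,1],
    [0,0,-1.248,101,40,100,1],
  ],
)

```text
clock: 13.75
eef_pos: [0.5204, -0.0797, 0.2302]
orientation: [180.0, 0.0, -172.8]
force: [0.1, 0.3, -1.5]
finger_gap: 0.649
gripper_force: 32.4
```

Run:
```python
from h import *
rel(.52,-.08,.2095,187)
```

```text
wz 0.003 txyz [ 0.5 -0.2 20.7] clk 13.75 ori [ 179.99    0.   -172.8 ] p [ 0.5204 -0.0797  0.2302] F [ 0.1  0.3 -1.5]
```

Request:
move_arm(
  moves=[
    [0,0,0,0,0,8,1],
    [0,0,0,0,0,14,1],
    [0,0,0,0,0,17,1],
    [0,0,0,0,0,19,1],
    [0,0,0,0,0,20,1],
    [0,0,0,0,0,20.5,1],
    [0,0,0,0,0,21,1],
    [0,0,0,0,0,21,1],
  ],
)

```text
clock: 14.75
eef_pos: [0.5203, -0.0796, 0.2097]
orientation: [180.0, 0.0, -172.9]
force: [-1.0, 0.9, -1.6]
finger_gap: 0.65
gripper_force: 32.4
```

Request:
move_arm(
  moves=[
    [0,0,0,0,0,0.5,1],
    [0,0,0,0,0,0.5,1],
    [0,0,0,0,0,1,1],
    [0,0,0,0,0,1,1],
    [0,0,0,0,0,1.4,1],
    [0,0,0,0,0,1.4,1],
    [0,0,0,0,0,1.4,1],
    [0,0,0,0,0,1.4,1],
  ],
)

```text
clock: 15.75
eef_pos: [0.5203, -0.0796, 0.2089]
orientation: [180.0, 0.0, -172.9]
force: [-2.4, 1.0, 6.6]
finger_gap: 0.65
gripper_force: 33.4
```

Request:
move_arm(
  moves=[
    [0,0,0,0,0,0,0.2],
    [0,0,0,0,0,0,0],
    [0,0,0,0,0,0,0],
    [0,0,0,0,0,-30,0],
    [0,0,0,0,0,-60,0],
    [0,0,0.1,0,0,-85,0],
    [0,0,0.28,0,0,-90,0],
    [0,0,0.46,0,0,-90,0],
  ],
)

```text
clock: 16.75
eef_pos: [0.5204, -0.0797, 0.299]
orientation: [180.0, 0.1, 160.4]
force: [-0.4, -0.0, 0.9]
finger_gap: 1.006
gripper_force: 0.0
```

Request:
move_arm(
  moves=[
    [0,0,0.18,0,0,0,0],
    [0,0,0.36,0,0,0,0],
    [0,0,0.54,0,0,0,0],
    [0,0,0.72,0,0,0,0],
    [0,0,0.9,0,0,0,0],
    [0,0,1.08,0,0,0,0],
    [0,0,1.11,0,0,0,0],
    [0,0,1.11,0,0,0,0],
  ],
)

```text
clock: 17.75
eef_pos: [0.5203, -0.0795, 0.2982]
orientation: [-180.0, -0.0, 97.2]
force: [0.0, 0.0, 0.0]
finger_gap: 1.001
gripper_force: 0.0
```

Run:
```python
from h import *
for c in("scene","top"):
    im=env.get_image(c); print(c,w(c,im,"camera_center",4))
    if c=="scene": cv2.imwrite("pics/d.png",im['img'])
rel(.5203,-.0796,.209,97)
```

```text
scene [([0.5161, -0.0813, 0.0438], 0.94), ([0.4328, -0.2246, 0.0448], 0.9), ([0.4339, -0.3681, 0.0467], 0.7)]
top [([0.434, -0.3699, 0.0479], 0.67), ([0.4296, -0.2219, 0.0452], 0.56)]
wz 0.003 txyz [ 0.1  0.1 89.3] clk 17.95 ori [ 1.800e+02 -1.000e-02  9.715e+01] p [ 0.5202 -0.0797  0.2983] F [-0.2  1.1  0.4]
```

View pics/d.png

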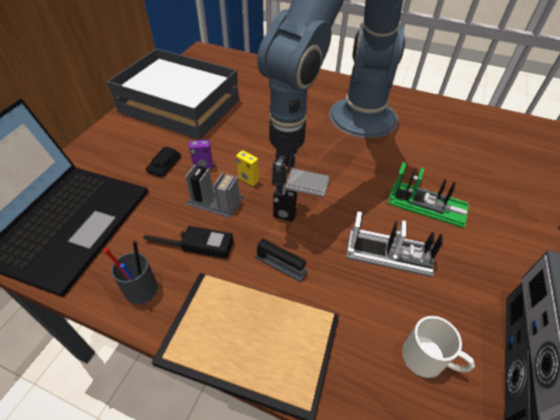

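The camera stands upright at about (285,203) under the gripper. I'll grasp it by its faces.

Request:
move_arm(
  moves=[
    [0,0,0,0,0,25,0],
    [0,0,0,0,0,50,0],
    [0,0,0,0,0,75,0],
    [0,0,0,0,0,86,0.3],
    [0,0,0,0,0,86,0.6],
    [0,0,0,0,0,86,1],
    [0,0,0,0,0,86,1],
    [0,0,0,0,0,86,1],
  ],
  force=35,
)

```text
clock: 18.95
eef_pos: [0.5205, -0.0797, 0.2129]
orientation: [179.9, 0.0, 97.1]
force: [-0.0, 0.2, 2.2]
finger_gap: 0.322
gripper_force: 41.9
```

Request:
move_arm(
  moves=[
    [0,0,0,0,0,-8,1],
    [0,0,0,0,0,-25,1],
    [0,0,0,0,0,-50,1],
    [0,0,0,0,0,-80,1],
    [0,0,0,0,0,-110,1],
    [0,0,0,20,0,-120,1],
    [0,0,0,60,0,-120,1],
    [0,0,0,110,0,-120,1],
  ],
)

```text
clock: 19.95
eef_pos: [0.5064, 0.0295, 0.3338]
orientation: [179.9, 0.0, 96.9]
force: [0.7, -0.5, -1.4]
finger_gap: 0.325
gripper_force: 41.5
```

Run:
```python
from h import *
for c in("scene","top"):
    im=env.get_image(c)
    for l in("camera_center","seat","stand_base"): print(c,l,w(c,im,l,4))
# seat-frame target: y=33mm
s=np.array([.5335,.1115]);t=np.radians(7.1);g=s+.033*np.array([-np.sin(t),np.cos(t)])
print(g); rel(g[0],g[1],.335,97.1)
```

```text
scene camera_center [([0.4336, -0.2219, 0.0444], 0.71), ([0.5056, 0.0332, 0.1659], 0.68), ([0.434, -0.3675, 0.0455], 0.56)]
scene seat [([0.3201, 0.1747, 0.0183], 0.97), ([0.534, 0.1158, 0.0122], 0.89), ([0.51, 0.2676, 0.0758], 0.38)]
scene stand_base [([0.5228, 0.1947, 0.0081], 0.93), ([0.3228, 0.2589, 0.0098], 0.72), ([0.5095, 0.2695, 0.0744], 0.29)]
top camera_center [([0.4346, -0.3702, 0.0484], 0.78), ([0.4323, -0.2251, 0.0441], 0.54), ([0.5109, 0.0294, 0.1668], 0.41)]
top seat [([0.379, -0.0654, -0.0], 0.24), ([0.5398, -0.3086, 0.0074], 0.2)]
top stand_base [([0.5221, 0.199, 0.0078], 0.81), ([0.3313, 0.2583, 0.0108], 0.73)]
[0.52942115 0.14424695]
wz -0.002 txyz [112.5  36.6  -2.4] clk 20.35 ori [1.7998e+02 2.0000e-02 9.6960e+01] p [0.5067 0.0281 0.3326] F [-0.5  0.1 -1.9]
```

Request:
move_arm(
  moves=[
    [0,0,0,15,5,-4,1],
    [0,0,0,32,10,-4,1],
    [0,0,0,49,15,-4,1],
    [0,0,0,66,20,-4,1],
    [0,0,0,83,26,-4,1],
    [0,0,0,100,32,-4,1],
    [0,0,0,116,36,-4,1],
    [0,0,0,116,36,-4,1],
  ],
)

```text
clock: 21.35
eef_pos: [0.528, 0.1508, 0.3361]
orientation: [-180.0, -0.0, 97.3]
force: [0.1, -0.5, -0.7]
finger_gap: 0.325
gripper_force: 41.5
```

Run:
```python
from h import *
for c in("scene","top"):
    im=env.get_image(c)
    for l in("camera_center",): print(c,l,w(c,im,l,4))
    cv2.imwrite(f"pics/e{c}.png",im['img'])
a=cv2.resize(cv2.imread("pics/escene.png")[185:285,330:450],None,fx=5,fy=5,interpolation=3)
b=cv2.resize(cv2.imread("pics/etop.png")[180:260,120:220],None,fx=2,fy=2,interpolation=3)
a[:160,600-200:]=b if False else a[:160,400:]
cv2.imwrite("pics/e.png",a)
rel(.5292,.1477,.235,97.1)
```

```text
scene camera_center [([0.4327, -0.369, 0.046], 0.97), ([0.5276, 0.1504, 0.1673], 0.89), ([0.4342, -0.2236, 0.0434], 0.6)]
top camera_center [([0.4319, -0.2262, 0.0456], 0.89), ([0.5315, 0.149, 0.1707], 0.67), ([0.436, -0.3708, 0.0487], 0.61)]
wz -0.001 txyz [ -0.5   1.2 101.3] clk 21.55 ori [-1.7998e+02  3.0000e-02  9.7020e+01] p [0.528  0.1481 0.3363] F [-0.1  0.2 -1.9]
```

View pics/e.png

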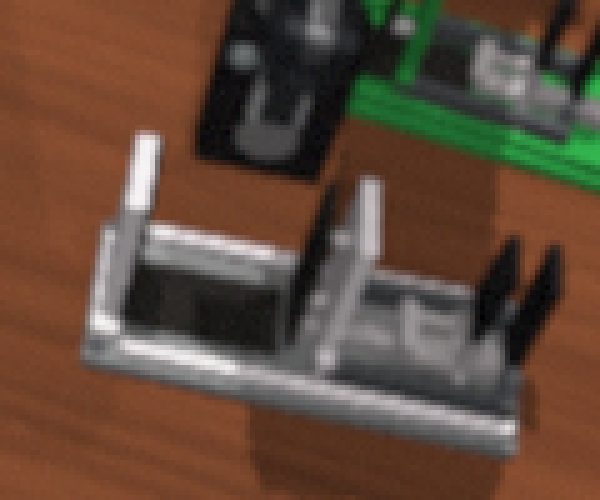

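The camera hangs above the gap, well aligned with the jaws. Descending.

Request:
move_arm(
  moves=[
    [0,0,0,-0.5,1,10,1],
    [0,0,0,-0.5,1,20,1],
    [0,0,0,-0.5,1,32,1],
    [0,0,0,-0.5,1,45,1],
    [0,0,0,-0.5,1,60,1],
    [0,0,0,-0.5,1,74,1],
    [0,0,0,-0.5,1,86,1],
    [0,0,0,-0.5,1,94,1],
  ],
)

```text
clock: 22.55
eef_pos: [0.529, 0.1487, 0.2414]
orientation: [-180.0, 0.0, 97.1]
force: [0.7, 0.1, -1.8]
finger_gap: 0.321
gripper_force: 41.5
```

Run:
```python
from h import *
rel(.5292,.1477,.2249,97.1)
```

```text
wz 0.000 txyz [-1.   0.1 16.5] clk 22.55 ori [-1.7996e+02  1.0000e-02  9.7110e+01] p [0.529  0.1487 0.2414] F [ 0.7  0.1 -1.8]
```

Request:
move_arm(
  moves=[
    [0,0,0,0,0,5,1],
    [0,0,0,0,0,9,1],
    [0,0,0,0,0,12,1],
    [0,0,0,0,0,13,1],
    [0,0,0,0,0,14,1],
    [0,0,0,0,0,14.6,1],
    [0,0,0,0,0,15.2,1],
    [0,0,0,0,0,15.8,1],
  ],
)

```text
clock: 23.55
eef_pos: [0.5291, 0.1487, 0.2265]
orientation: [180.0, -0.0, 97.1]
force: [-0.3, -0.5, -1.5]
finger_gap: 0.325
gripper_force: 41.5
```

Request:
move_arm(
  moves=[
    [0,0,0,0,0,0.4,1],
    [0,0,0,0,0,0.8,1],
    [0,0,0,0,0,1.0,1],
    [0,0,0,0,0,1.2,1],
    [0,0,0,0,0,1.4,1],
    [0,0,0,0,0,1.4,1],
    [0,0,0,0,0,1.4,1],
    [0,0,0,0,0,1.4,1],
  ],
)

```text
clock: 24.55
eef_pos: [0.5291, 0.1487, 0.2251]
orientation: [180.0, -0.0, 97.1]
force: [-0.4, -0.7, -1.2]
finger_gap: 0.323
gripper_force: 41.5
```

Almost touching, so I lower another 1 mm in small steps.

Request:
move_arm(
  moves=[
    [0,0,0,0,0,0.2,1],
    [0,0,0,0,0,0.4,1],
    [0,0,0,0,0,0.6,1],
    [0,0,0,0,0,0.8,1],
    [0,0,0,0,0,1.0,1],
    [0,0,0,0,0,1.0,1],
    [0,0,0,0,0,1.0,1],
    [0,0,0,0,0,1.0,1],
  ],
)

```text
clock: 25.55
eef_pos: [0.5292, 0.1486, 0.2249]
orientation: [180.0, -0.0, 97.1]
force: [-2.8, 0.2, 8.0]
finger_gap: 0.32
gripper_force: 42.7
```

Request:
move_arm(
  moves=[
    [0,0,0,0,0,-0.6,1],
    [0,0,0,0,0,-0.6,0.4],
    [0,0,0,0,0,-0.6,0],
    [0,0,0,0,0,-0.6,0],
    [0,0,0,0,0,-15,0],
    [0,0,0,0,0,-40,0],
    [0,0,0,0,0,-75,0],
    [0,0,0,0,0,-100,0],
  ],
)

```text
clock: 26.55
eef_pos: [0.5294, 0.1486, 0.3266]
orientation: [179.9, -0.0, 97.1]
force: [0.6, 0.1, 0.3]
finger_gap: 1.001
gripper_force: 0.0
```

Request:
move_arm(
  moves=[
    [0,0,0,30,0,-5,0.3],
    [0,0,0,60,0,-5,0.6],
    [0,0,0,90,0,-5,1],
    [0,0,0,120,0,-5,1],
    [0,0,0,150,0,-5,1],
    [0,0,0,171,0,-5,1],
    [0,0,0,171,0,-5,1],
    [0,0,0,171,0,-5,1],
  ],
)

```text
clock: 27.55
eef_pos: [0.5083, 0.317, 0.3293]
orientation: [180.0, 0.1, 97.0]
force: [-0.1, -0.1, -0.9]
finger_gap: -0.001
gripper_force: 0.0
```

Run:
```python
from h import *
for c in("scene","top"):
    im=env.get_image(c)
    for l in("camera_center","jaw_grip","seat"): print(c,l,w(c,im,l,4))
    cv2.imwrite(f"pics/f{c}.png",im['img'])
cv2.imwrite("pics/f.png",cv2.resize(cv2.imread("pics/fscene.png")[165:285,330:470],None,fx=5,fy=5,interpolation=3))
rel(.508,.318,.228,97.1)
```

```text
scene camera_center [([0.4297, -0.2238, 0.0473], 0.98), ([0.4314, -0.3704, 0.0476], 0.8), ([0.5284, 0.1477, 0.0564], 0.61)]
scene jaw_grip [([0.5128, 0.2797, 0.0769], 0.88), ([0.3281, 0.2865, 0.0787], 0.76)]
scene seat [([0.3227, 0.173, 0.0196], 0.82), ([0.5327, 0.1161, 0.0166], 0.64)]
top camera_center [([0.5321, 0.153, 0.0583], 0.92), ([0.4329, -0.3734, 0.0484], 0.89), ([0.4316, -0.224, 0.0417], 0.73)]
top jaw_grip [([0.5104, 0.2773, 0.074], 0.95), ([0.3295, 0.2837, 0.0759], 0.82), ([0.5082, 0.2686, 0.0729], 0.53), ([0.3764, -0.0679, 0.0026], 0.39)]
top seat [([0.5369, 0.1132, 0.0088], 0.97), ([0.3265, 0.177, 0.0145], 0.93), ([0.4711, -0.4814, 0.0041], 0.16)]
wz -0.000 txyz [ 0.000e+00 -1.000e-01  1.012e+02] clk 27.95 ori [180.    -0.    97.07] p [0.5081 0.318  0.3292] F [ 0.6 -0.  -0.5]
```

View pics/f.png

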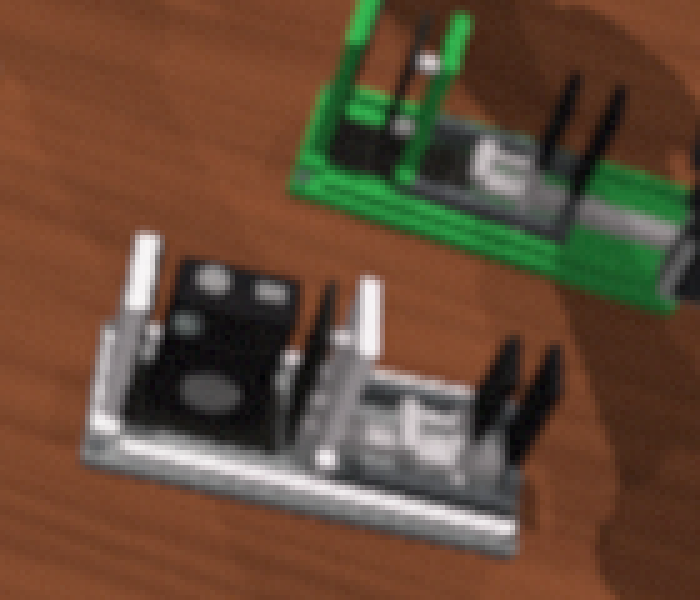

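The camera stands upright on the seat between the jaws. Next I lower the fist behind the outer plate.

Request:
move_arm(
  moves=[
    [0,0,0,0,0,25,1],
    [0,0,0,0,0,50,1],
    [0,0,0,0,0,75,1],
    [0,0,0,0,0,95,1],
    [0,0,0,0,0,101,1],
    [0,0,0,-2,0,101,1],
    [0,0,0,-4,0,101,1],
    [0,0,0,-6,0,101,1],
  ],
)

```text
clock: 28.95
eef_pos: [0.5089, 0.3123, 0.229]
orientation: [179.9, -0.0, 97.1]
force: [0.0, 0.3, -0.7]
finger_gap: -0.0
gripper_force: 0.0
```

Request:
move_arm(
  moves=[
    [0,0,0,-1,0,0,1],
    [0,0,0,-2,0,0,1],
    [0,0,0,-3,0,0,1],
    [0,0,0,-4,0,0,1],
    [0,0,0,-5,0,0,1],
    [0,0,0,-6,0,0,1],
    [0,0,0,-7,0,0,1],
    [0,0,0,-8,0,0,1],
  ],
)

```text
clock: 29.95
eef_pos: [0.5097, 0.3044, 0.2281]
orientation: [180.0, -0.0, 97.1]
force: [-0.2, 0.2, 0.0]
finger_gap: 0.002
gripper_force: 0.0
```

Run:
```python
from h import *
for c in("scene","top"):
    im=env.get_image(c)
    for l in("jaw_grip",): print(c,l,w(c,im,l,4))
rel(.508,.318,.228,97.1)
```

```text
scene jaw_grip [([0.5117, 0.2808, 0.0765], 0.86), ([0.3261, 0.2871, 0.0786], 0.81)]
top jaw_grip [([0.3283, 0.2849, 0.0774], 0.92), ([0.5108, 0.2778, 0.0743], 0.87)]
wz 0.000 txyz [13.6  0.1  0.1] clk 30.15 ori [ 1.800e+02 -1.000e-02  9.711e+01] p [0.5096 0.3045 0.2281] F [-0.7  0.   0.2]
```

Request:
move_arm(
  moves=[
    [0,0,0,-1,0,0,1],
    [0,0,0,-2,0,0,1],
    [0,0,0,-3,0,0,1],
    [0,0,0,-4,0,0,1],
    [0,0,0,-5,0,0,1],
    [0,0,0,-6,0,0,1],
    [0,0,0,-7,0,0,1],
    [0,0,0,-8,0,0,1],
  ],
)

```text
clock: 31.15
eef_pos: [0.5101, 0.2993, 0.2282]
orientation: [179.9, -0.2, 97.3]
force: [-0.8, 4.0, -1.2]
finger_gap: -0.002
gripper_force: 1.0
```

Request:
move_arm(
  moves=[
    [0,0,0,-1,0,0,1],
    [0,0,0,-2,0,0,1],
    [0,0,0,-3,0,0,1],
    [0,0,0,-4,0,0,1],
    [0,0,0,-5,0,0,1],
    [0,0,0,-5,0,0,1],
    [0,0,0,-5,0,0,1],
    [0,0,0,-5,0,0,1],
  ],
)

```text
clock: 32.15
eef_pos: [0.5109, 0.2935, 0.2282]
orientation: [179.9, -0.2, 97.2]
force: [-0.3, 6.7, -2.1]
finger_gap: 0.002
gripper_force: 3.0
```

Run:
```python
from h import *
for c in("scene","top"):
    im=env.get_image(c)
    for l in("jaw_grip","camera_center"): print(c,l,w(c,im,l,4))
rel(.508,.318,.228,97.1)
```

```text
scene jaw_grip [([0.3259, 0.2871, 0.0796], 0.85), ([0.5115, 0.2697, 0.0778], 0.66), ([0.5274, 0.1508, 0.0581], 0.28)]
scene camera_center [([0.4335, -0.2249, 0.0488], 0.9), ([0.5222, 0.1522, 0.0572], 0.75), ([0.4382, -0.369, 0.0458], 0.75)]
top jaw_grip [([0.5133, 0.2703, 0.0728], 0.76), ([0.3294, 0.2813, 0.0772], 0.66)]
top camera_center [([0.4332, -0.372, 0.0454], 0.95), ([0.5336, 0.1484, 0.0595], 0.71), ([0.3786, -0.0666, 0.0014], 0.67), ([0.4323, -0.2264, 0.0436], 0.64)]
wz 0.002 txyz [24.7  0.2  0.3] clk 32.45 ori [ 1.7994e+02 -1.6000e-01  9.7200e+01] p [0.5109 0.2935 0.2283] F [ 0.7  6.  -2.4]
```

Request:
move_arm(
  moves=[
    [0,0,0,-1,0,0,1],
    [0,0,0,-2,0,0,1],
    [0,0,0,-3,0,0,1],
    [0,0,0,-4,0,0,1],
    [0,0,0,-5,0,0,1],
    [0,0,0,-6,0,0,1],
    [0,0,0,-7,0,0,1],
    [0,0,0,-7,0,0,1],
  ],
)

```text
clock: 33.45
eef_pos: [0.5117, 0.2873, 0.2283]
orientation: [179.9, -0.2, 97.2]
force: [-1.2, 7.7, -2.0]
finger_gap: 0.002
gripper_force: 3.9
```

Request:
move_arm(
  moves=[
    [0,0,0,-0.5,0,0,1],
    [0,0,0,-1,0,0,1],
    [0,0,0,-1.5,0,0,1],
    [0,0,0,-2,0,0,1],
    [0,0,0,-2.5,0,0,1],
    [0,0,0,-3,0,0,1],
    [0,0,0,-3,0,0,1],
    [0,0,0,-3,0,0,1],
  ],
)

```text
clock: 34.45
eef_pos: [0.5122, 0.2836, 0.2283]
orientation: [179.9, -0.2, 97.2]
force: [-1.1, 7.1, -1.8]
finger_gap: 0.001
gripper_force: 3.2
```

Run:
```python
from h import *
for c in("scene","top"):
    im=env.get_image(c)
    for l in("jaw_grip","camera_center"): print(c,l,w(c,im,l,4))
rel(.508,.318,.228,97.1)
```

```text
scene jaw_grip [([0.3265, 0.2858, 0.0783], 0.8), ([0.515, 0.2658, 0.0762], 0.75)]
scene camera_center [([0.5288, 0.144, 0.0564], 0.96), ([0.4345, -0.3689, 0.0473], 0.68), ([0.433, -0.2238, 0.0444], 0.58)]
top jaw_grip [([0.5127, 0.2606, 0.0751], 0.88), ([0.3294, 0.2844, 0.08], 0.75)]
top camera_center [([0.434, -0.3717, 0.0477], 0.72), ([0.5346, 0.1395, 0.0587], 0.68), ([0.4313, -0.2246, 0.0426], 0.68)]
wz 0.002 txyz [34.6  0.1  0.3] clk 34.75 ori [ 1.7993e+02 -1.7000e-01  9.7200e+01] p [0.5122 0.2836 0.2283] F [-0.2  6.6 -1.4]
```

Request:
move_arm(
  moves=[
    [0,0,0,-0.5,0,0,1],
    [0,0,0,-1,0,0,1],
    [0,0,0,-1.5,0,0,1],
    [0,0,0,-2,0,0,1],
    [0,0,0,-2.5,0,0,1],
    [0,0,0,-2.5,0,0,1],
    [0,0,0,-2.5,0,0,1],
    [0,0,0,-2.5,0,0,1],
  ],
)

```text
clock: 35.75
eef_pos: [0.5123, 0.2822, 0.2283]
orientation: [179.9, -0.2, 97.2]
force: [-0.4, 8.3, -2.6]
finger_gap: -0.0
gripper_force: 4.4
```

Request:
move_arm(
  moves=[
    [0,0,0,-0.5,0,0,1],
    [0,0,0,-1,0,0,1],
    [0,0,0,-1.5,0,0,1],
    [0,0,0,-2,0,0,1],
    [0,0,0,-2,0,0,1],
    [0,0,0,-2,0,0,1],
    [0,0,0,-2,0,0,1],
    [0,0,0,-2,0,0,1],
  ],
)

```text
clock: 36.75
eef_pos: [0.5125, 0.2807, 0.2284]
orientation: [179.9, -0.3, 97.3]
force: [0.4, 10.7, -3.3]
finger_gap: 0.002
gripper_force: 4.9
```

Request:
move_arm(
  moves=[
    [0,0,0,-0.3,0,0,1],
    [0,0,0,-0.6,0,0,1],
    [0,0,0,-0.9,0,0,1],
    [0,0,0,-1.2,0,0,1],
    [0,0,0,-1.2,0,0,1],
    [0,0,0,-1.2,0,0,1],
    [0,0,0,-1.2,0,0,1],
    [0,0,0,-1.2,0,0,1],
  ],
)

```text
clock: 37.75
eef_pos: [0.5126, 0.2797, 0.2284]
orientation: [179.9, -0.3, 97.3]
force: [-0.2, 10.7, -3.1]
finger_gap: -0.002
gripper_force: 5.1
```

Run:
```python
from h import *
for c in("scene","top"):
    im=env.get_image(c)
    for l in("jaw_grip","camera_center"): print(c,l,w(c,im,l,4))
cv2.imwrite("pics/g.png",cv2.resize(env.get_image("scene")['img'][180:280,330:450],None,fx=6,fy=6,interpolation=3))
rel(.508,.318,.228,97.1)
```

```text
scene jaw_grip [([0.5155, 0.2603, 0.0777], 0.88), ([0.3275, 0.2881, 0.0805], 0.84), ([0.744, 0.3108, -0.0004], 0.16)]
scene camera_center [([0.4304, -0.2228, 0.0442], 0.93), ([0.5265, 0.1408, 0.0586], 0.88), ([0.4326, -0.3706, 0.0475], 0.59)]
top jaw_grip [([0.328, 0.2829, 0.075], 0.86)]
top camera_center [([0.4304, -0.2238, 0.047], 0.9), ([0.4328, -0.3708, 0.0448], 0.68), ([0.5359, 0.1136, 0.0079], 0.68), ([0.5334, 0.1402, 0.0569], 0.56)]
wz 0.003 txyz [38.6  0.3  0.4] clk 38.1 ori [179.89  -0.31  97.29] p [0.5126 0.2797 0.2284] F [ 0.3  9.8 -3.4]
```

View pics/g.png

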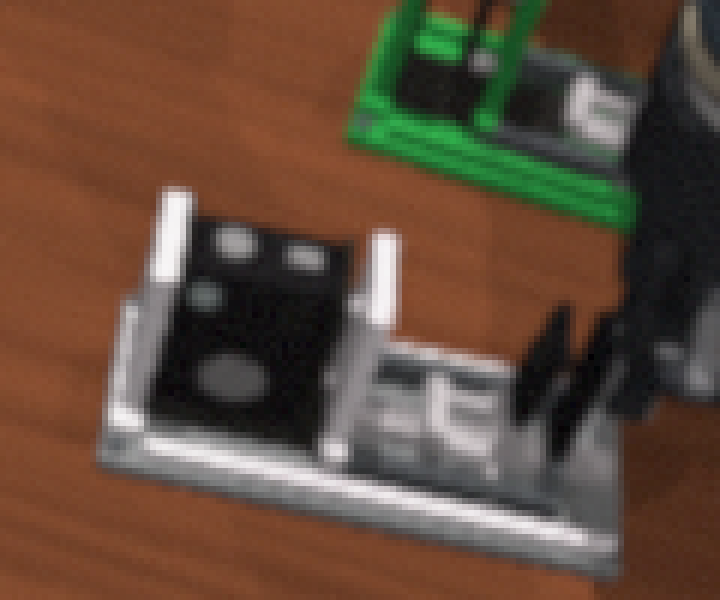

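The camera is against the fixed jaw and the pad is pressing. I'll advance about 1 mm at a time.

Request:
move_arm(
  moves=[
    [0,0,0,-0.3,0,0,1],
    [0,0,0,-0.6,0,0,1],
    [0,0,0,-0.9,0,0,1],
    [0,0,0,-1.2,0,0,1],
    [0,0,0,-1.2,0,0,1],
    [0,0,0,-1.2,0,0,1],
    [0,0,0,-1.2,0,0,1],
    [0,0,0,-1.2,0,0,1],
  ],
)

```text
clock: 39.1
eef_pos: [0.5128, 0.2783, 0.2284]
orientation: [179.9, -0.3, 97.3]
force: [-0.6, 9.3, -2.9]
finger_gap: -0.001
gripper_force: 5.0
```

Request:
move_arm(
  moves=[
    [0,0,0,-0.3,0,0,1],
    [0,0,0,-0.6,0,0,1],
    [0,0,0,-0.9,0,0,1],
    [0,0,0,-1.2,0,0,1],
    [0,0,0,-1.2,0,0,1],
    [0,0,0,-1.2,0,0,1],
    [0,0,0,-1.2,0,0,1],
    [0,0,0,-1.2,0,0,1],
  ],
)

```text
clock: 40.1
eef_pos: [0.5128, 0.278, 0.2284]
orientation: [179.9, -0.4, 97.3]
force: [0.2, 12.2, -3.6]
finger_gap: 0.001
gripper_force: 5.9
```

The force dropped at about y = 0.278, one tooth after the earlier drop at 0.2836, so the ratchet has clicked with the pad about 6 mm in. I'll retreat and lift.

Request:
move_arm(
  moves=[
    [0,0,0,1,0,0,1],
    [0,0,0,2,0,0,1],
    [0,0,0,4,0,0,1],
    [0,0,0,7,0,0,1],
    [0,0,0,12,0,0,1],
    [0,0,0,20,0,0,1],
    [0,0,0,26,0,-10,1],
    [0,0,0,30,0,-30,1],
  ],
)

```text
clock: 41.1
eef_pos: [0.5094, 0.3038, 0.2582]
orientation: [-179.9, 0.1, 97.1]
force: [0.3, 0.3, 0.2]
finger_gap: 0.003
gripper_force: 0.0
```

Run:
```python
from h import *
for k in range(2):
  for c in("scene","top"):
    im=env.get_image(c)
    for l in("jaw_grip","camera_center","release_lever"): print(c,l,w(c,im,l,4))
    if c=="scene":cv2.imwrite("pics/h.png",cv2.resize(im['img'][180:280,330:450],None,fx=6,fy=6,interpolation=3))
rel(.508,.318,.228,97.1)
```

```text
scene jaw_grip [([0.5144, 0.2572, 0.0743], 0.89), ([0.3262, 0.2894, 0.0782], 0.66), ([0.6776, -0.2155, 0.0031], 0.2)]
scene camera_center [([0.5273, 0.1403, 0.0555], 0.93), ([0.4333, -0.2217, 0.0455], 0.77), ([0.7449, 0.3076, 0.0014], 0.73), ([0.4357, -0.3701, 0.047], 0.65)]
scene release_lever [([0.3272, 0.2741, 0.0758], 0.63), ([0.5133, 0.2471, 0.0761], 0.5)]
top jaw_grip [([0.3296, 0.2844, 0.0767], 0.88), ([0.5148, 0.2565, 0.0773], 0.58)]
top camera_center [([0.4305, -0.2241, 0.0448], 0.82), ([0.4344, -0.3698, 0.047], 0.71), ([0.5321, 0.1409, 0.0604], 0.68), ([0.5419, -0.2707, 0.0005], 0.54)]
top release_lever [([0.5158, 0.241, 0.0722], 0.78), ([0.3304, 0.273, 0.0757], 0.59)]
scene jaw_grip [([0.3253, 0.2855, 0.0767], 0.69), ([0.5147, 0.2588, 0.0785], 0.65)]
scene camera_center [([0.4366, -0.3694, 0.0447], 0.81), ([0.4339, -0.2236, 0.0463], 0.75), ([0.527, 0.142, 0.0571], 0.64)]
scene release_lever [([0.5146, 0.2451, 0.0775], 0.71), ([0.3237, 0.2766, 0.0747], 0.46)]
top jaw_grip [([0.3307, 0.2837, 0.0795], 0.69), ([0.5161, 0.2556, 0.0775], 0.67)]
top camera_center [([0.5321, 0.1417, 0.0584], 0.85), ([0.4306, -0.224, 0.0454], 0.6), ([0.4328, -0.3702, 0.0487], 0.56)]
top release_lever [([0.3283, 0.2729, 0.0778], 0.81), ([0.5113, 0.2446, 0.0735], 0.68), ([0.5248, 0.197, 0.0077], 0.57)]
wz 0.000 txyz [14.8  0.  30. ] clk 41.9 ori [-179.99    0.     97.1 ] p [0.5098 0.3033 0.258 ] F [ 0.9  0.3 -0.2]
```

View pics/h.png

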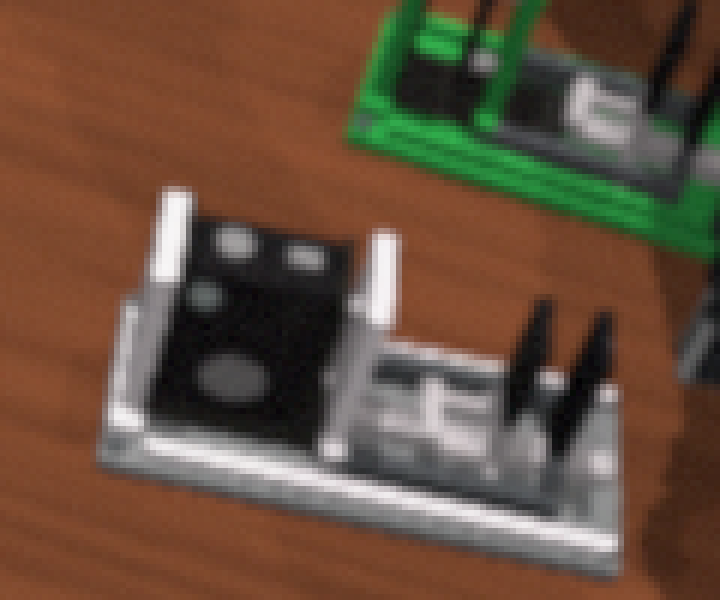

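The camera is clamped and upright. Its jaw plate sits at columns 370–400 against it, the lever has sprung back and the gripper is clear.

```bash
python3 -c "
from bench import env
print(env.job_done())"
```

```text
the job is handed in; nothing more can be done
None
```

The job is handed in: the camera stands upright in the stand, held by the ratchet with the sprung pad pressed in an estimated 5–6 mm (about 5 N). My push peaked at about 12 N, the gripper is clear, nothing else on the desk was handled, and it took about 42 s; no verdict came back.

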